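# Press a walnut panel flush in the tilted glue-up jig

## Task

Lay the dark walnut panel flat in the pocket between the red fences of the tilted jig and let go of it; then take the blue-handled pressing block, tilt it to match the slope, set it squarely and flush on the middle of the panel and push straight into the slope until the sprung bed is about half way down its travel. Finish while still gripping and pushing the block there, with the bed neither up nor bottomed out; do not change the jig's tilt, and leave the other things on the bench alone.

Things in the scene. Friction and masses are not known exactly. Their poses are not given: they have to be found in the camera images.
- panel: Dark walnut panel, a plain slab 90 x 60 x 14 mm (its x, y, z), 56 to 112 g, lying flat and loose on the bench to the left or right of the jig. Origin: centre of its underside; z up out of its top face. It may go in either way round.
- caul: Pressing block: white laminated sole 84 x 54 x 12 mm (x, y, z) with a blue upright grip on its middle, 40 mm along x, 28 mm thick along y, from 12 to 57 mm above the sole's underside; brass dot on top. 140 to 280 g, stands loose on the bench on the other side of the jig from the panel. Origin: centre of the sole's underside; z up along the grip. It may be used either way round.
- bed_face (a point): Centre of the pocket floor on the jig's aluminium sprung bed, 95 to 98 mm above the bench. z: normal of the sloped floor, leaning 0.2 to 0.45 rad from vertical, roughly towards the robot; x: uphill, away from the robot; y: level, along the hinge. The pocket is 94 mm (x) by 64 mm (y) and open above. The bed moves up to 12 mm along -z when pressed.
- jig: Tilting jig, fixed; plywood base 150 x 150 x 12 mm, origin under its centre. Red fences 8 mm high and thick bound the pocket: one 40 mm long amid the low and the high side, one 14 mm long at both ends of each y side, leaving 66 mm open for fingers amid each y side; there the floor runs on 8 mm past the pocket and ends. All else of the jig lies below the floor's plane.
- bed (a joint): Travel of the sprung bed, 0 (up) to 0.012 m (bottomed out), along the normal into the slope. It begins to move at about 4 N (the weights of panel and block count), then gives 1.2 N per mm: about 11 N in all at half travel. It springs back. It slides straight, without tilting.
- tilt_edge (a point): Middle of the low edge of the jig's steel tilting table under the bed (axes like bed_face). The table's angle was set beforehand; its stiff hinge (8 N m) holds against an ordinary push and must not be moved.
- drawer_knob: Bystander: dark turned wooden drawer knob, 38 mm wide, 44 mm high, stands near the robot. Origin: on its underside.
- brass_pull: Bystander: brass bar handle, 110 x 14 mm, 28 mm high, beyond the jig. Origin: on its underside.
- maple_offcut: Bystander: pale wood offcut 70 x 45 x 18 mm, beyond the jig (not the dark panel). Origin: on its underside.
- screw_jar: Bystander: glass jar with steel cap, 60 mm wide, 75 mm high. Origin: on its underside.
- brass_collar: Bystander: brass ring, 52 mm wide, 14 mm high. Origin: on its underside.
- mallet: Bystander: rubber-headed mallet 260 mm long, lying on the left. Origin: on its underside.
Mind the look-alikes: they are no part of the job. What is shaped like the caul but purple is not meant. Several things look just like the panel: the one meant starts nearest to the robot's base.

How it is judged:
By the outcome, as a careful person would: the job done as asked, in the order asked, and still so for the second after the job is handed in, while the arm keeps its last pose, push and grip.
It also fails if it takes over 51 s, if anything falls off the work surface, if the arm or the gripper's body presses on something with over 40 N, if the wrist force passes 120 N, or if a joint passes its speed limit or range.

## Robot

A 6-joint arm with a two-finger parallel gripper is mounted at the origin on the work surface. World frame = base frame: x ahead of the robot, y to its left, z up, the work surface at z = 0. Lengths are in m, angles in rad, forces in N, time in s.
With the tool pointing down it reaches from about 0.275 to 0.975 m from the base axis. Payload 8.4 kg.
Tool frame: the origin (TCP) lies at the centre of the arm's flange, where the gripper is bolted on; the fingertips stand 190 mm ahead of it and the grasp point (between the pads) lies 171 mm ahead of it; x points along the fingers, z is the direction in which the jaws open and shut, and the axes are right-handed (so a half turn about x gives the same grasp; the last joint's range is limited). The gripper opens to 92 mm and grips with 3 to 60 N. Pads are 20 mm wide; open, the fingers measure 128 mm over their backs; the gripper's body (75 mm by 189 mm) begins 69 mm behind the grasp point.
Start: joints at [1.111, 0.353, 1.633, -0, 1.155, -0.002], TCP at [0.276, 0.561, 0.405] pointing down, gripper open.
Joint ranges: [-2.63, 2.63], [-0.92, 2.1], [0.06, 2.66], [-1.3, 4.44], [0, 2.69], [-3.02, 3.02]. Speed limits (rad/s): [2.22, 2.22, 2.79, 3.14, 3.14, 3.14].

## Interface

Orientations are given as [roll, pitch, yaw] about the fixed x, y, z axes, in that order (R = Rz(yaw) Ry(pitch) Rx(roll)).
In Python, from plant import * gives the robot as it stands. Calls block until the motion is done:
- goto(position, orientation): joint-space move of the TCP to a pose.
- servo_line(position, frame=None, rate=0.15, guard=None): straight line of the TCP; frame=None keeps the orientation; rate is the mean speed in m/s. With guard (N) it stops when the force on the tool has changed by that much, and returns True; else False.
- set_joints(angles): joint-space move.
- gripper_open() and grab(): open the fingers fully, or close them until they stop; the grip force is fixed at half the most.
- dwell(seconds).
- inverse_kinematics(position, orientation): joint angles nearest the present ones, or None.
- read_state(): the state.
- read_camera(name): name is "side" or "top" or "wrist"; returns a dict with "color" (420x560x3 uint8, red, green, blue), "mtx" (3x3 intrinsics, pixels), "view" (4x4, takes a point from world to camera coordinates); the wrist camera has in their place "mount" (4x4, takes a point from camera to tool coordinates, whose origin is the TCP and whose axes are the tool frame's). Camera axes: x right, y down, z forward; pixel columns grow to the right and rows downward; lengths in m; the calibration is good to about 2 mm. The wrist camera is an equidistant fisheye: a pixel r from the principal point sees the ray r / f radians off the axis. A picture is of the moment at which its call begins: read the wrist's pose just before it. There is no depth.
A pose or a line that the arm cannot do raises PlanningError and nothing moves.
- job_done(): hands the job in, once; it reports no verdict.
The state is a dict: "clock": time; "joints": joint angles; "dq": joint speeds; "effort": joint torques, N m; "ee_pos": TCP position; "eef_rot": TCP orientation; "wrist_force": force on the tool from outside, world axes, zero at the start; "moment": the same for the moment, N m; "gripper_width": finger opening in m.
Only numpy, scipy, OpenCV 4.12 (cv2) and the standard library are available. Lean on these libraries where they do the work, as an engineer would, in place of code of your own. Each camera call takes 0.05 s, during which the arm holds its last target.

## Working session

There is one attempt and no reset: what is moved stays moved. The work goes in short steps, each a Python script; the robot and the scene stay as the last script left them, time stands still between calls to the robot, and variables do not carry over. Pictures are saved under pics/ and viewed, and the job is handed in when it is done.

```bash
ls; mkdir -p pics
python3 - <<'E'
from plant import *
import cv2,json
s=read_state(); print(s)
for n in ("top","side","wrist"):
    c=read_camera(n); cv2.imwrite(f"pics/{n}0.png",c["color"][:,:,::-1])
    print(n,c["mtx"].tolist(),(c["view"] if "view" in c else c["mount"]).tolist())
E
```

```text
pics
{'clock': 0.0, 'joints': array([ 1.11057658e+00,  3.53612160e-01,  1.63409590e+00,  1.22412057e-05,
        1.15518680e+00, -2.42548628e-03]), 'dq': array([-0.00042621,  0.00115645, -0.00106478,  0.00087528,  0.00084969,
       -0.00017977]), 'effort': array([-3.16145388e-04, -5.93855882e+01, -3.34218585e+01,  6.98029040e-02,
        2.34675320e-02, -1.12231801e-04]), 'ee_pos': array([0.27614614, 0.56043947, 0.40400236]), 'eef_rot': array([ 3.13057221,  1.56949407, -2.03961598]), 'wrist_force': array([0.3628085 , 0.17535295, 0.09198823]), 'moment': array([-0.03765167,  0.03237862, -0.0446592 ]), 'gripper_width': 0.09157534250103212}
top [[407.8409503468285, 0.0, 281.56448713967364], [0.0, 407.8409503468285, 216.20757162982974], [0.0, 0.0, 1.0]] [[0.05521865928690906, -0.998474049000872, -0.0006878505361793788, 0.037613432920141], [-0.9731398074062706, -0.05366337191880116, -0.22387308403555511, 0.6098038248518854], [0.22349455230014573, 0.013031346289170779, -0.9746180631950391, 1.0028809077061482], [0.0, 0.0, 0.0, 1.0]]
side [[476.46449103851126, 0.0, 274.3112948599179], [0.0, 476.46449103851126, 211.1435518186087], [0.0, 0.0, 1.0]] [[0.8170630260690792, -0.576115327844798, 0.022341451455082175, -0.43350761264484305], [-0.3681435735976914, -0.5511497572764924, -0.7488018791862001, 0.2966992478726749], [0.4437097256648316, 0.6035934675560565, -0.6624172440947591, 0.9426342093694005], [0.0, 0.0, 0.0, 1.0]]
wrist [[325.19226210127806, 0.0, 279.59518653943263], [0.0, 325.19226210127806, 202.897250290885], [0.0, 0.0, 1.0]] [[-0.00037120162479498174, -0.2664470298733307, 0.963849491612167, 0.02031661981657845], [-0.00037028172988025484, -0.9638494553179418, -0.2664471624445384, 0.07600331815210373], [0.9999998625503868, -0.00045580147671961234, 0.0002591220167287954, 0.00038467587322621455], [0.0, 0.0, 0.0, 1.0]]
```

View pics/top0.png

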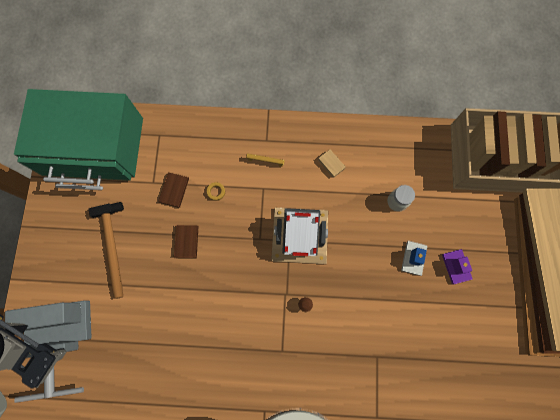

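View pics/side0.png

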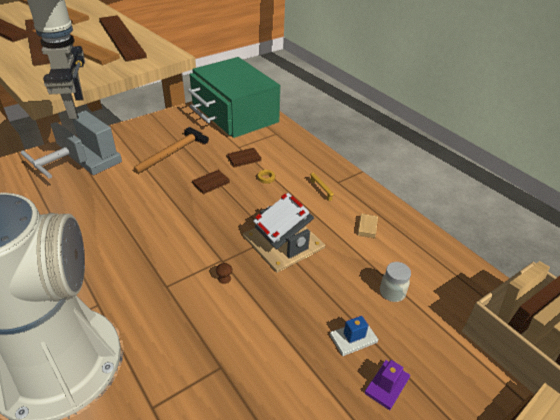

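View pics/wrist0.png

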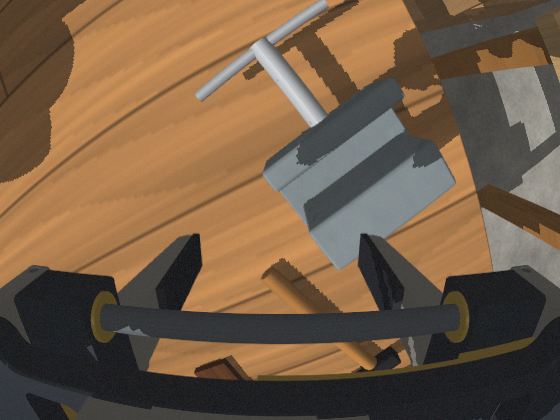

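```bash
cat > h.py <<'E'
import numpy as np, cv2
def px(c,P):
    P=np.atleast_2d(P); p=P@c["view"][:3,:3].T+c["view"][:3,3]; q=p@c["mtx"].T; return q[:,:2]/q[:,2:]
def ray(c,u,v):
    R=c["view"][:3,:3];t=c["view"][:3,3]; o=-R.T@t
    d=R.T@np.linalg.inv(c["mtx"])@np.array([u,v,1.]); return o,d/np.linalg.norm(d)
def onz(c,u,v,z):
    o,d=ray(c,u,v); return o+d*(z-o[2])/d[2]
E
python3 - <<'E'
from plant import *
from h import *
T=read_camera("top"); S=read_camera("side")
I=T["color"][:,:,::-1]
def up(im,x0,y0,x1,y1,f): return cv2.resize(im[y0:y1,x0:x1],None,fx=f,fy=f,interpolation=cv2.INTER_CUBIC)
cv2.imwrite("pics/t1.png",up(I,150,160,330,290,4.4))
cv2.imwrite("pics/t2.png",up(I,120,320,320,420,4))
cv2.imwrite("pics/s1.png",up(S["color"][:,:,::-1],180,130,400,400,2.2))
cv2.imwrite("pics/jig.png",np.hstack([up(I,265,200,335,270,5.6),up(S["color"][:,:,::-1],240,185,330,275,5.6*70/90)[:392]]) )
for n,u,v in [("p1",185,242),("p2",173,190),("p3",200,418),("caul",414,258),("purp",457,267),("jig",300,236),("base",297,415)]: print(n,onz(T,u,v,0.014))
print(px(S,[[0,0.2,0]]))
for c in (T,S): print(-c["view"][:3,:3].T@c["view"][:3,3])
E
```

```text
p1 [0.53285626 0.33097213 0.014     ]
p2 [0.67808255 0.38061666 0.014     ]
p3 [0.09451854 0.24590204 0.014     ]
caul [ 0.5234272  -0.29191878  0.014     ]
purp [ 0.50547665 -0.40694623  0.014     ]
jig [0.56673486 0.01847383 0.014     ]
base [0.11474007 0.00553526 0.014     ]
[[ 28.43743435 294.6962446 ]]
[0.36720899 0.05721128 1.11397038]
[ 0.045175   -0.65519251  0.8562713 ]
```

View pics/t1.png

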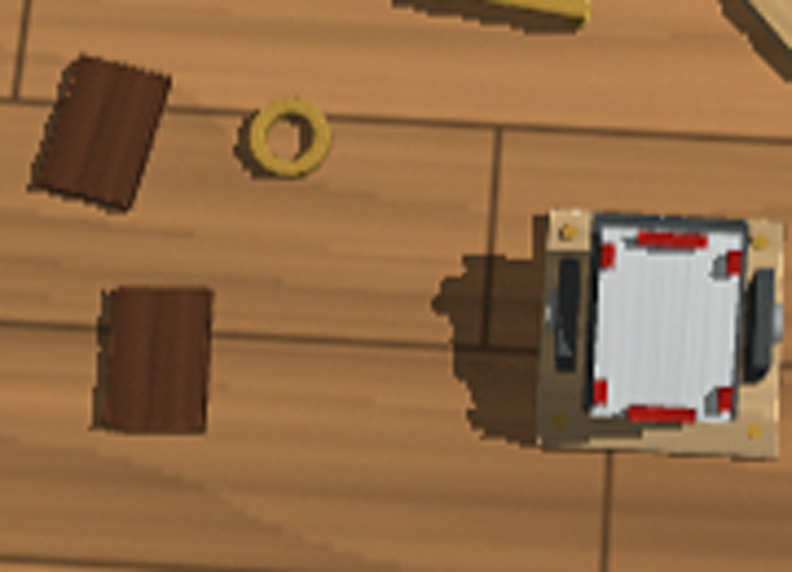

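View pics/t2.png

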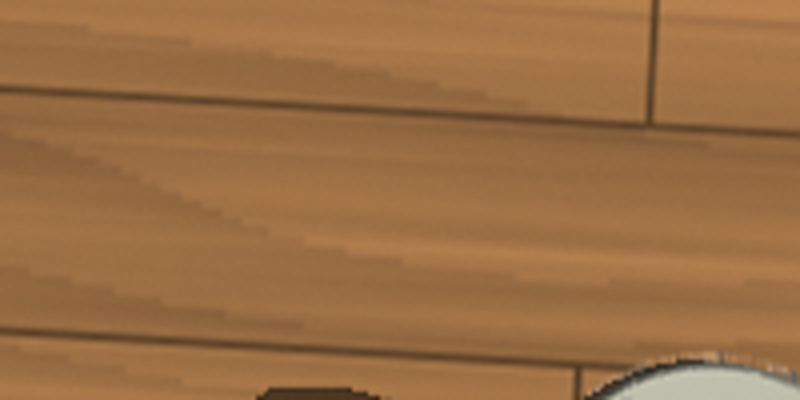

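View pics/s1.png

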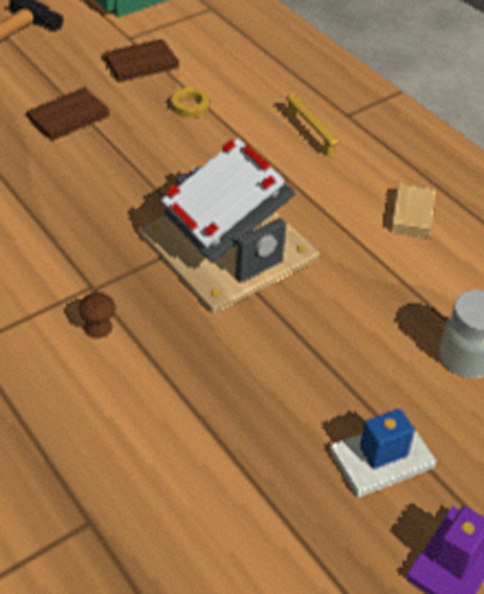

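View pics/jig.png

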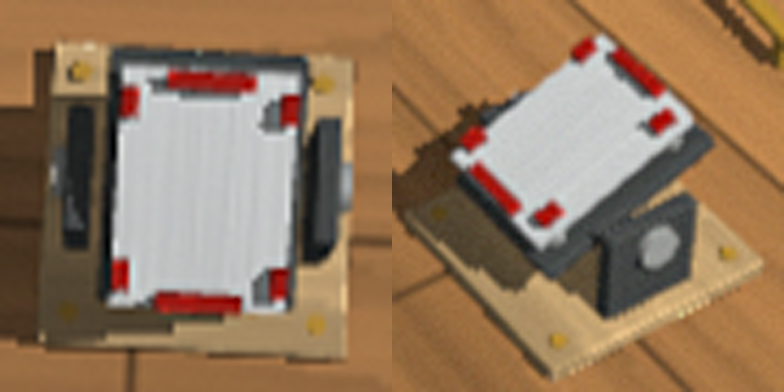

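Panel look-alikes in the top view are (185,242), at 0.63 m from the base, and (173,190), at 0.78 m. The patch at (200,418) is a shadow of the arm's base. The panel meant is (185,242): it is nearest to the base, left of the jig, and the right colour and size in the crop. The caul is blue at (414,258); the purple one at (457,267) is a decoy. Next I'll fit coarse poses.

```bash
cat >> h.py <<'E'
from scipy.optimize import least_squares
from scipy.spatial.transform import Rotation as Rot
def wproj(c,Ttool,P):
    M=Ttool@c["mount"]; p=(np.atleast_2d(P)-M[:3,3])@M[:3,:3]
    th=np.arctan2(np.hypot(p[:,0],p[:,1]),p[:,2]); ph=np.arctan2(p[:,1],p[:,0])
    f=c["mtx"][0,0]; return np.c_[c["mtx"][0,2]+f*th*np.cos(ph),c["mtx"][1,2]+f*th*np.sin(ph)]
def tool(s):
    T=np.eye(4);T[:3,:3]=Rot.from_euler('xyz',s["eef_rot"]).as_matrix();T[:3,3]=s["ee_pos"];return T
def box(x0,x1,y0,y1,z0,z1): return np.array([[x,y,z] for x in(x0,x1) for y in(y0,y1) for z in(z0,z1)])*1e-3
FENCES=[box(47,55,-20,20,0,8),box(-55,-47,-20,20,0,8)]+[box(min(a,b),max(a,b),min(c,d),max(c,d),0,8) for a,b in((33,47),(-33,-47)) for c,d in((32,40),(-32,-40))]
def jigR(yaw,tilt):  # x uphill
    return Rot.from_euler('ZY',[yaw,-tilt]).as_matrix()
def render(polys,roi,ss=6):
    x0,y0,x1,y1=roi; im=np.zeros(((y1-y0)*ss,(x1-x0)*ss),np.uint8)
    for p in polys:
        q=((p-[x0,y0]+0.5)*ss-0.5)*16
        h=cv2.convexHull(np.round(q).astype(np.int32))
        cv2.fillConvexPoly(im,h,255,cv2.LINE_8,4)
    return cv2.resize(im,(x1-x0,y1-y0),interpolation=cv2.INTER_AREA)/255.
def redmask(im):
    f=im.astype(float); return np.clip(((f[...,0]-np.maximum(f[...,1],f[...,2]))/(f[...,0]+20)-0.35)/0.35,0,1)
def fit(p0,project_list,steps,sig=0.8,prior=None):
    """project_list: list of (fn(params)->list of pixel polys, mask, roi)"""
    def res(p):
        r=[]
        for fn,m,roi in project_list:
            x0,y0,x1,y1=roi
            d=cv2.GaussianBlur(render(fn(p),roi)-m[y0:y1,x0:x1],(0,0),sig); r.append(d.ravel())
        if prior is not None: r.append((p-p0)/prior)
        return np.concatenate(r)
    steps=np.array(steps)
    f=lambda q: res(p0+q*steps)
    o=least_squares(f,np.zeros(len(p0)),diff_step=None,jac=lambda q: np.array([(f(q+e)-f(q-e))/2 for e in np.eye(len(p0))]).T,x_scale=1.0)
    return p0+o.x*steps,o.cost
E
python3 - <<'E'
from plant import *
from h import *
T=read_camera("top"); S=read_camera("side")
for c,(u,v) in ((T,(185,242)),(T,(205,242)),(T,(262,230)),(S,(212,182)),(S,(240,190)),(T,(302,216)),(T,(302,252)),(S,(275,215))): print(u,v,c["color"][v,u])
def jf(c): return lambda p:[px(c,b@jigR(p[3],p[4]).T+p[:3]) for b in FENCES]
p0=np.array([0.565,0.0,0.0965,0.0,0.33])
o0=onz(T,301,234,0.0965); p0[:2]=o0[:2]; print(p0)
rois={0:(260,195,345,275),1:(240,185,330,260)}
pl=[(jf(T),redmask(T["color"]),rois[0]),(jf(S),redmask(S["color"]),rois[1])]
for name,L in (("both",pl),("top",pl[:1]),("side",pl[1:])):
    b=None
    for y in (-.1,0,.1):
        q=p0.copy(); q[3]=y
        for st in (2,.5):
            q,co=fit(q,L,np.array([.002,.002,.002,.03,.03])*st,sig=1.5*st)
        if b is None or co<b[1]: b=(q,co)
    print(name,b[0].round(4),b[1])
    if name=="both": np.save("jig.npy",b[0])
E
```

```text
185 242 [75 45 27]
205 242 [154 109  68]
262 230 [72 52 32]
212 182 [90 51 24]
240 190 [162 113  68]
302 216 [103  76  76]
302 252 [161 133 132]
275 215 [195 199 200]
[0.55704785 0.01908091 0.0965     0.         0.33      ]
both [ 5.581e-01  1.920e-02  9.490e-02 -5.000e-04  3.789e-01] 21.756876093312265
top [ 0.5607  0.0186  0.0785 -0.0006  0.2103] 4.0464782162106765
side [ 0.5656  0.0287  0.0841 -0.0357  0.4413] 13.012041763692174
```

Run:
```python
from plant import *
from h import *
T=read_camera("top"); S=read_camera("side")
f=T["color"].astype(int)
def rect(m,roi,z,nm):
    x0,y0,x1,y1=roi; mm=np.zeros(m.shape,np.uint8); mm[y0:y1,x0:x1]=m[y0:y1,x0:x1]
    n,l,st,_=cv2.connectedComponentsWithStats(mm); k=1+st[1:,4].argmax()
    v,u=np.where(l==k); P=np.array([onz(T,a,b,z)[:2] for a,b in zip(u,v)])
    r=cv2.minAreaRect((P*1000).astype(np.float32)); print(nm,len(u),P.mean(0),r)
rect(((f[...,1]<0.66*f[...,0])&(f[...,0]<105)),(160,215,210,270),0.014,"panel")
rect((f.min(2)>140)&(np.ptp(f,axis=2)<50),(395,235,440,280),0.012,"sole")
rect((f[...,2]>f[...,0]+25)&(f[...,0]<80),(395,235,440,280),0.057,"grip")
I=T["color"][:,:,::-1]
cv2.imwrite("pics/c1.png",cv2.resize(np.hstack([I[222:262,165:205],I[238:278,394:434]]),None,fx=9,fy=9,interpolation=cv2.INTER_NEAREST))
```

```text
panel 732 [0.53481965 0.32929538] ((536.106201171875, 329.2965393066406), (88.39733123779297, 61.780277252197266), 3.1572482585906982)
sole 136 [ 0.49332473 -0.29226313] ((492.5171813964844, -289.7506408691406), (24.124969482421875, 54.83415985107422), 3.1620006561279297)
grip 206 [ 0.52241027 -0.28707255] ((522.83740234375, -287.416748046875), (37.01598358154297, 43.763736724853516), 79.41709899902344)
```

View pics/c1.png

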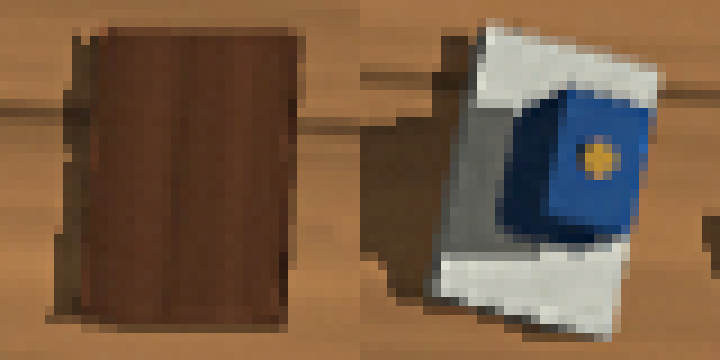

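```bash
cat >> h.py <<'E'
def toolR(xdir,zdir):
    x=xdir/np.linalg.norm(xdir); z=zdir-x*(x@zdir); z/=np.linalg.norm(z)
    return np.c_[x,np.cross(z,x),z]
def rpy(R): return list(Rot.from_matrix(R).as_euler('xyz'))
E
python3 - <<'E'
from plant import *
from h import *
j=np.load("jig.npy"); R=jigR(j[3],j[4])
print(read_state()["clock"])
for s in(1,-1):
    Rt=toolR(-R[:,2],s*R[:,1])
    for h in (.25,.19): print(s,h,inverse_kinematics(list(j[:3]+h*R[:,2]),rpy(Rt)))
    Rp=toolR(np.array([0,0,-1.]),s*np.array([-.055,1,0]))
    print(inverse_kinematics([.536,.329,.19],rpy(Rp)))
    Rp=toolR(np.array([0,0,-1.]),s*np.array([.19,.98,0]))
    print(inverse_kinematics([.524,-.290,.19],rpy(Rp)))
E
```

```text
0.45
1 0.25 [ 0.04396956  0.13003972  2.16957314 -0.03674982  0.46372648 -1.49662591]
1 0.19 [ 0.04165278  0.26474777  2.16898669 -0.04814035  0.32965515 -1.48609877]
[ 5.48124096e-01  6.18526394e-01  1.75959904e+00 -4.44089210e-16
  7.63467217e-01 -1.07761687e+00]
[-5.07981321e-01  5.85598087e-01  1.82877783e+00 -4.44089210e-16
  7.27216739e-01 -1.88727593e+00]
-1 0.25 [ 0.04396956  0.13003972  2.16957314 -0.03674982  0.46372648  1.64496675]
-1 0.19 [ 0.04165278  0.26474777  2.16898669 -0.04814035  0.32965515  1.65549388]
[ 5.48124096e-01  6.18526394e-01  1.75959904e+00 -4.44089210e-16
  7.63467217e-01  2.06397578e+00]
[-0.50798132  0.58559809  1.82877783  0.          0.72721674  1.25431672]<sys>:0: UserWarning: Gimbal lock detected. Setting third angle to zero since it is not possible to uniquely determine all angles.
```

Run:
```python
from plant import *
from h import *
import pickle
j=np.load("jig.npy"); R=jigR(j[3],j[4])
V=[]
for s in(1,-1):
    Rt=toolR(-R[:,2],s*R[:,1])
    goto(list(j[:3]+.26*R[:,2]),rpy(Rt)); dwell(.15)
    st=read_state(); c=read_camera("wrist"); print(st["clock"],np.abs(st["dq"]).max(),st["wrist_force"])
    V.append((st,c)); cv2.imwrite(f"pics/wj{s}.png",c["color"][:,:,::-1])
pickle.dump(V,open("wj.pkl","wb"))
```

```text
2.7417 0.002480088107610965 [-0.6516746  -0.03344071  0.30610539]
5.5917 0.0009386508355343978 [-0.12297854  0.41097597  0.13019246]
```

View pics/wj1.png

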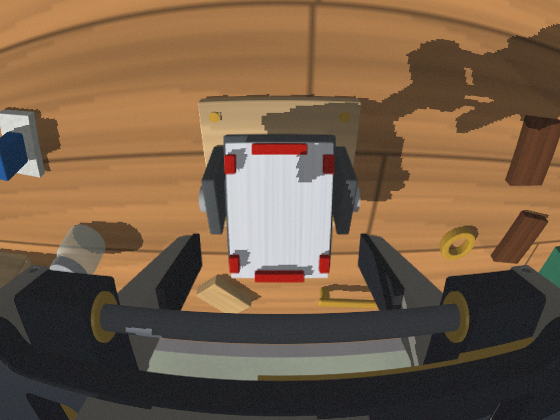

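View pics/wj-1.png

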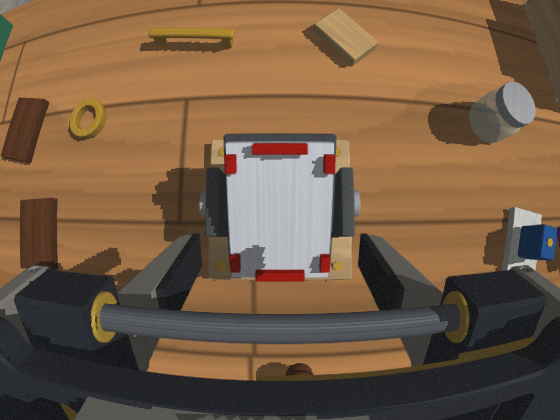

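The wrist views show the pocket clearly: six red fences, rows 148–278, columns 225–333. The panel meant is at (40,230) in the second view. Next I'll fit the jig, plus the panel and caul if they're usable.

Run:
```python
from plant import *
from h import *
import pickle
V=pickle.load(open("wj.pkl","rb")); T=read_camera("top"); S=read_camera("side")
def jf(pr): return lambda p:[pr(b@jigR(p[3],p[4]).T+p[:3]) for b in FENCES]
W=[(jf(lambda P,c=c,M=tool(s):wproj(c,M,P)),redmask(c["color"]),(205,120,350,295)) for s,c in V]
F=[(jf(lambda P,c=S:px(c,P)),redmask(S["color"]),(240,185,330,260))]
j=np.load("jig.npy")
for nm,L in (("w+",W[:1]),("w-",W[1:]),("w",W),("w+side",W+F)):
    q=j.copy()
    for st in (2,.7,.3): q,co=fit(q,L,np.array([.001,.001,.001,.01,.01])*st,sig=max(.7,2*st))
    print(nm,q.round(4),round(co,1))
    if nm=="w": np.save("jig2.npy",q)
q=np.load("jig2.npy")
for k,(s,c) in enumerate(V):
    im=c["color"][:,:,::-1].copy()
    im=cv2.resize(im[120:300,200:360],None,fx=4,fy=4)
    for P in jf(lambda P:wproj(c,tool(s),P))(q):
        h=cv2.convexHull(P.astype(np.float32))[:,0]; cv2.polylines(im,[np.int32((h-[200,120]+.5)*4-.5)],True,(0,255,0),1)
    cv2.imwrite(f"pics/fit{k}.png",im[:,:640][:600])
```

```text
w+ [0.559  0.0198 0.0937 0.0014 0.4641] 104.4
w- [0.5574 0.02   0.0936 0.0007 0.3388] 95.3
w [ 5.569e-01  1.990e-02  9.670e-02 -2.000e-04  3.914e-01] 233.8
w+side [ 5.570e-01  1.990e-02  9.650e-02 -4.000e-04  3.923e-01] 261.5
```

View pics/fit0.png

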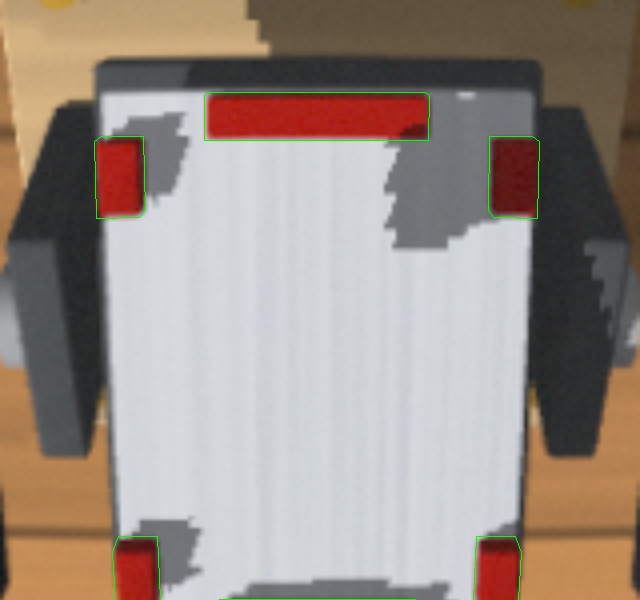

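```bash
cat > jf.py <<'E'
from h import *
import pickle
def mdelta(c,d):
    c=dict(c); M=np.eye(4); M[:3,:3]=Rot.from_rotvec(d[3:]).as_matrix(); M[:3,3]=d[:3]
    if "mount" in c: c["mount"]=np.r_[np.c_[Rot.from_rotvec(d[3:]).as_matrix()@c["mount"][:3,:3],c["mount"][:3,3]+d[:3]],[[0,0,0,1]]]
    else:
        v=c["view"].copy(); v[:3,:3]=M[:3,:3]@v[:3,:3]; v[:3,3]=M[:3,:3]@v[:3,3]+d[:3]; c["view"]=v
    return c
def joint(V,fixed,q0,fixmount=None,wt=2e-3,wr=4e-3):
    nF=len(fixed)
    def mk(pr,k): return lambda p:[pr(b@jigR(p[3],p[4]).T+p[:3],p[k:k+6]) for b in FENCES]
    L=[(mk(lambda P,d,c=c,M=tool(s):wproj(mdelta(c,d),M,P),5),redmask(c["color"]),roi) for s,c,roi in V]
    for i,(c,roi) in enumerate(fixed):
        L.append((mk(lambda P,d,c=c:px(mdelta(c,d),P),11+6*i),redmask(c["color"]),roi))
    n=11+6*nF
    p0=np.zeros(n); p0[:5]=q0; p0[2]=.0965
    # priors: pixel noise ~0.1 => residual units; scale by 1/0.1
    pri=np.r_[[.1,.1,.001,.5,.2],np.tile(np.r_[[wt]*3,[wr]*3],1+nF)]/0.15
    steps=np.r_[[.0005]*3,.005,.005,np.tile([.0005]*3+[.002]*3,1+nF)]
    p=p0.copy()
    base=p0
    def res(p):
        r=[]
        for fn,m,(x0,y0,x1,y1) in L:
            r.append(cv2.GaussianBlur(render(fn(p),(x0,y0,x1,y1))-m[y0:y1,x0:x1],(0,0),.8).ravel())
        r.append((p-base)/pri); return np.concatenate(r)
    f=lambda q:res(p0+q*steps)
    o=least_squares(f,np.zeros(n),jac=lambda q:np.array([(f(q+e)-f(q-e))/2 for e in np.eye(n)]).T)
    return p0+o.x*steps,o.cost
E
python3 - <<'E'
from plant import *
from jf import *
V=[(s,c,(205,120,350,295)) for s,c in pickle.load(open("wj.pkl","rb"))]; T=read_camera("top"); S=read_camera("side")
q=np.load("jig2.npy")
p,co=joint(V,[],q); print(p.round(4),co)
p,co=joint(V,[(S,(240,185,330,260))],q); print(p.round(4),co)
np.save("jig3.npy",p)
E
```

```text
[ 5.571e-01  1.990e-02  9.610e-02 -8.000e-04  3.894e-01 -0.000e+00
 -6.000e-04  2.000e-04  9.000e-04  4.000e-04  2.900e-03] 213.62597465462065
[ 5.570e-01  2.000e-02  9.640e-02 -1.000e-04  3.923e-01 -1.400e-03
 -1.900e-03  9.000e-04  2.000e-04  3.400e-03  9.000e-03  6.000e-04
  1.000e-04  2.000e-04 -1.000e-03  8.000e-04  1.400e-03] 229.54520470487248
```

Run:
```python
from plant import *
from h import *
import pickle
Rp=toolR(np.array([0,0,-1.]),-np.array([-.055,1,0]))
goto([.536,.329,.25],rpy(Rp)); dwell(.1)
st=read_state(); c=read_camera("wrist"); print(st["clock"],np.abs(st["dq"]).max(),st["wrist_force"])
pickle.dump((st,c),open("wp.pkl","wb")); cv2.imwrite("pics/wp.png",c["color"][:,:,::-1])
f=cv2.GaussianBlur(c["color"].astype(np.float32),(0,0),1); g=f[...,1]/f[...,0]
cv2.imwrite("pics/wpg.png",np.clip((g-.4)*600,0,255).astype(np.uint8))
```

```text
7.175 0.0034821618902474705 [ 0.33147776 -0.10391487  0.39387007]<sys>:0: UserWarning: Gimbal lock detected. Setting third angle to zero since it is not possible to uniquely determine all angles.
```

View pics/wp.png

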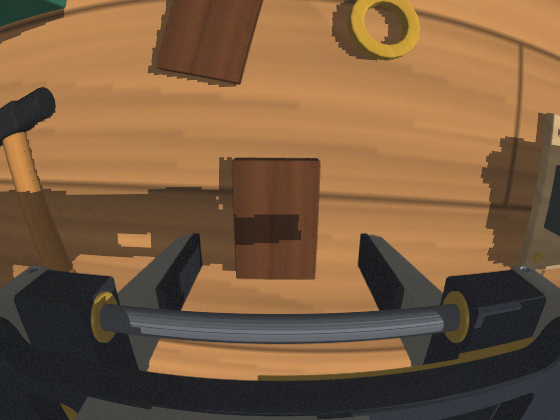

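View pics/wpg.png

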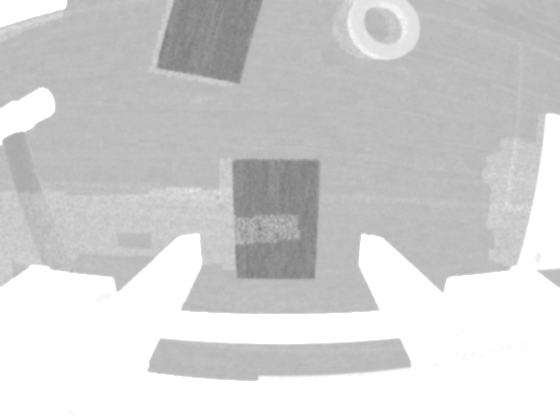

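Run:
```python
from plant import *
from h import *
import pickle
s,c=pickle.load(open("wp.pkl","rb"))
f=cv2.GaussianBlur(c["color"].astype(np.float32),(0,0),.8); g=f[...,1]/f[...,0]
m=(g<.63).astype(np.uint8); roi=(205,140,345,300)
mm=np.zeros_like(m); mm[140:300,205:345]=m[140:300,205:345]
n,l,st,_=cv2.connectedComponentsWithStats(mm); k=1+st[1:,4].argmax()
mm=cv2.morphologyEx((l==k).astype(np.uint8),cv2.MORPH_CLOSE,np.ones((25,25)))
B=box(-45,45,-30,30,0,14)
fn=lambda p:[wproj(c,tool(s),B@Rot.from_euler('z',p[2]).as_matrix().T+[p[0],p[1],0])]
q=np.array([.536,.329,.055])
for st_ in (2,.7,.3): q,co=fit(q,[(fn,mm.astype(float),roi)],np.array([.001,.001,.01])*st_,sig=max(.7,2*st_))
print(q,co); np.save("panel.npy",q)
im=c["color"][:,:,::-1].copy(); im=cv2.resize(im[140:300,205:345],None,fx=4,fy=4)
cv2.polylines(im,[np.int32((cv2.convexHull(fn(q)[0].astype(np.float32))[:,0]-[205,140]+.5)*4-.5)],True,(0,255,0),1)
cv2.imwrite("pics/pf.png",im[:600])
```

```text
[ 0.4135852   0.322203   -0.17978493] 207.50764412143297
```

View pics/pf.png

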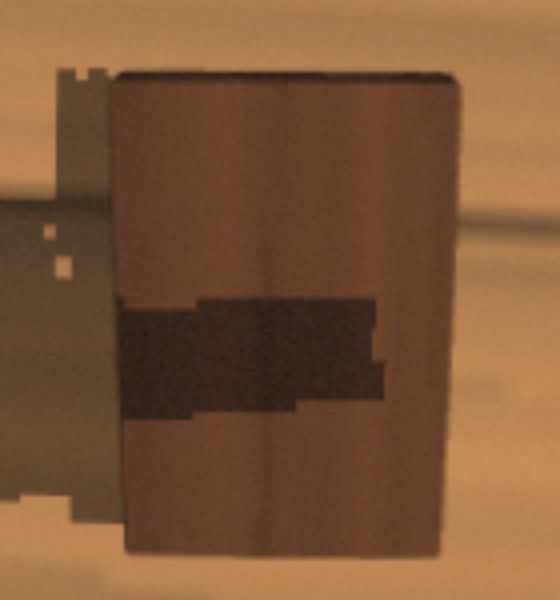

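Run:
```python
from h import *
import pickle
s,c=pickle.load(open("wp.pkl","rb"))
f=cv2.GaussianBlur(c["color"].astype(np.float32),(0,0),.8); g=f[...,1]/f[...,0]
print(g[200,270],g[230,270],g[230,215],g[290,270],g[170,300],np.percentile(g[162:275,238:315],[1,50,90]),np.percentile(g[150:156,240:330],[1,50]))
B=box(-45,45,-30,30,0,14)
print(wproj(c,tool(s),B@Rot.from_euler('z',.055).as_matrix().T+[.536,.329,0]).round())
print(s["ee_pos"],s["eef_rot"])
```

```text
0.63745314 0.67939585 0.7393793 0.7156787 0.6232838 [0.61829489 0.63721389 0.68056798] [0.70840594 0.71642154]
[[317. 271.]
 [319. 279.]
 [242. 271.]
 [240. 279.]
 [321. 157.]
 [323. 160.]
 [237. 157.]
 [234. 160.]]
[0.53630564 0.32764721 0.25071325] [1.81721333 1.56986513 0.29984009]
```

Threshold should be 0.677; the pixel at (270,230) is only 0.679 because of the shadow, and the closing step fills that.

Run:
```python
from h import *
import pickle
s,c=pickle.load(open("wp.pkl","rb"))
f=cv2.GaussianBlur(c["color"].astype(np.float32),(0,0),.6); g=f[...,1]/f[...,0]
m=(g<.68).astype(np.uint8); roi=(205,140,345,300)
mm=np.zeros_like(m); mm[140:300,205:345]=m[140:300,205:345]
mm=cv2.morphologyEx(mm,cv2.MORPH_OPEN,np.ones((3,3)))
n,l,st,_=cv2.connectedComponentsWithStats(mm); k=1+st[1:,4].argmax()
mm=cv2.morphologyEx((l==k).astype(np.uint8),cv2.MORPH_CLOSE,np.ones((25,25)))
B=box(-45,45,-30,30,0,14)
fn=lambda p:[wproj(c,tool(s),B@Rot.from_euler('z',p[2]).as_matrix().T+[p[0],p[1],0])]
q=np.array([.536,.329,.055])
for st_ in (2,.7,.3): q,co=fit(q,[(fn,mm.astype(float),roi)],np.array([.001,.001,.01])*st_,sig=max(.7,2*st_))
print(q,co); np.save("panel.npy",q)
im=c["color"][:,:,::-1].copy(); im=cv2.resize(im[140:300,205:345],None,fx=4,fy=4)
cv2.polylines(im,[np.int32((cv2.convexHull(fn(q)[0].astype(np.float32))[:,0]-[205,140]+.5)*4-.5)],True,(0,255,0),1)
cv2.imwrite("pics/pf2.png",im[:600])
```

```text
[0.53548644 0.33123686 0.0479397 ] 286.246331365755
```

View pics/pf2.png

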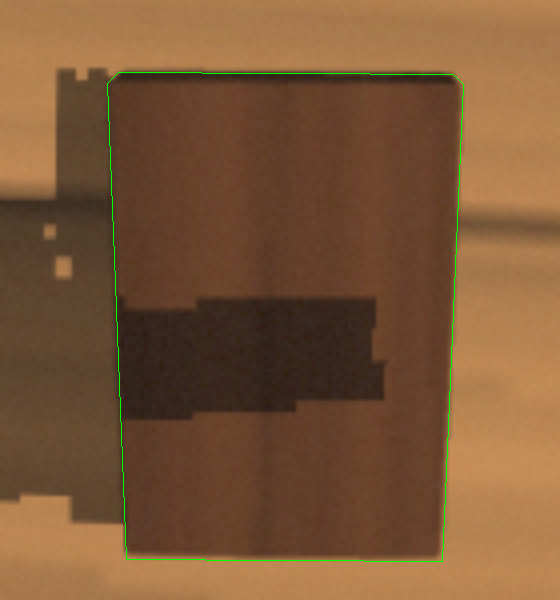

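Run:
```python
import warnings; warnings.simplefilter("ignore")
from plant import *
from h import *
import pickle
q=np.load("panel.npy"); yd=np.array([-np.sin(q[2]),np.cos(q[2]),0])
Rp=toolR(np.array([0,0,-1.]),-yd)
def settle(tgt,R,n=2,rate=.1):
    tgt=np.array(tgt); cmd=tgt.copy()
    for i in range(n):
        servo_line(list(cmd),rpy(R),rate=rate); dwell(.1)
        e=tgt-read_state()["ee_pos"]; print("err",e.round(4))
        if np.abs(e).max()<.0005: break
        cmd=cmd+e
settle([q[0],q[1],.225],Rp,2)
# straight down keeping correction
s=read_state(); 
settle([q[0],q[1],.1925],Rp,2,rate=.06)
s=read_state(); print(s["clock"],s["ee_pos"],s["wrist_force"])
print((tool(s)[:3,:3]-Rp).round(4))
grab(); dwell(.1); s=read_state(); print(s["clock"],s["ee_pos"],s["gripper_width"],s["wrist_force"])
pickle.dump(s,open("grasp.pkl","wb"))
```

```text
err [-0.0002  0.     -0.0002]
err [-0.0001 -0.0001 -0.0003]
8.5167 [0.53562755 0.33135289 0.19276062] [ 0.40714607  0.04774132 -0.70016309]
[[ 0.0004 -0.      0.    ]
 [ 0.0003  0.      0.    ]
 [ 0.      0.0004 -0.0002]]
9.2 [0.53551238 0.33123996 0.19259116] 0.05993471745361438 [ 0.48037767 -0.09932069  1.23920166]
```

Run:
```python
import warnings; warnings.simplefilter("ignore")
from plant import *
from h import *
import pickle
q=np.load("panel.npy"); s=pickle.load(open("grasp.pkl","rb"))
d=Rot.from_euler('z',-q[2]).apply(s["ee_pos"]-[q[0],q[1],0]); print("tcp in panel",d)
j=np.load("jig3.npy"); R=jigR(j[3],j[4]); Rt=toolR(-R[:,2],-R[:,1])
P=lambda h:list(j[:3]+R@np.array([d[0],0,d[2]+h]))
servo_line([s["ee_pos"][0],s["ee_pos"][1],.29],rate=.25); print(read_state()["wrist_force"])
goto(P(.05),rpy(Rt)); 
servo_line(P(.013),rpy(Rt),rate=.12); dwell(.1)
st=read_state(); c=read_camera("wrist"); print(st["clock"],st["ee_pos"]-P(.013),st["gripper_width"])
pickle.dump((st,c),open("wh.pkl","wb")); cv2.imwrite("pics/wh.png",c["color"][:,:,::-1])
cv2.imwrite("pics/wh_s.png",cv2.resize(read_camera("side")["color"][150:290,210:350,::-1],None,fx=4,fy=4))
```

```text
tcp in panel [2.60622923e-05 1.85516531e-06 1.92591161e-01]
[-0.26876719  0.56308005 -0.38484919]
11.5 [0.00018584 0.00033795 0.0003938 ] 0.059560144301258375
```

View pics/wh.png

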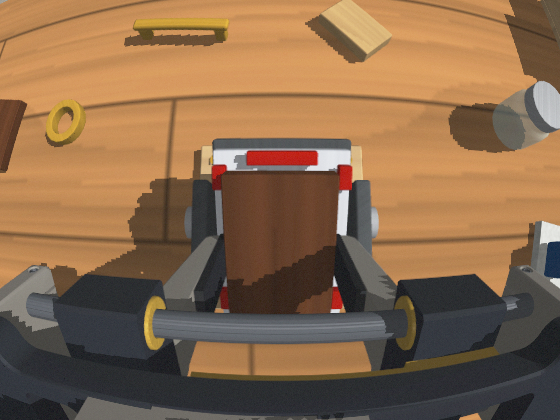

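View pics/wh_s.png

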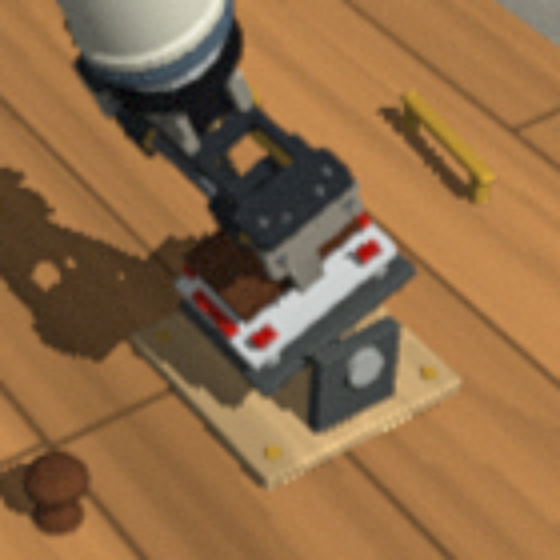

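The panel is held over the pocket, with the red fences visible around it at (282,157), (219,178), (345,178), (224,298) and (337,298). I'll overlay the predicted positions to check alignment.

Run:
```python
from h import *
import pickle
s,c=pickle.load(open("wh.pkl","rb")); j=np.load("jig3.npy"); R=jigR(j[3],j[4]); M=tool(s)
im=c["color"][:,:,::-1].copy(); X0,Y0,X1,Y1=190,130,370,320; k=3
im=cv2.resize(im[Y0:Y1,X0:X1],None,fx=k,fy=k)
def dr(P,col): cv2.polylines(im,[np.int32((cv2.convexHull(P.astype(np.float32))[:,0]-[X0,Y0]+.5)*k-.5)],True,col,1)
for b in FENCES: dr(wproj(c,M,b@R.T+j[:3]),(0,255,0))
B=box(-45,45,-30,30,0,14)
# panel in tool frame: x_t=.1926 - z, y_t = px, z_t=-py
Pt=np.c_[.1926-B[:,2],B[:,0],-B[:,1]]; dr(wproj(c,M,Pt@M[:3,:3].T+M[:3,3]),(255,255,0))
cv2.imwrite("pics/ov.png",im)
```

```text
(no output)
```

View pics/ov.png

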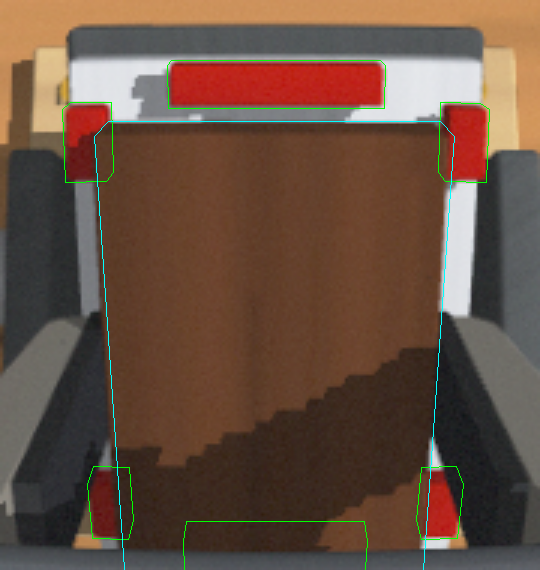

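Run:
```python
from h import *
import pickle
s,c=pickle.load(open("wh.pkl","rb"))
im=c["color"][:,:,::-1].copy()
im=np.clip(im.astype(float)*1.8,0,255).astype(np.uint8)
a=cv2.resize(im[140:320,205:265],None,fx=6,fy=3.3,interpolation=cv2.INTER_CUBIC)
b=cv2.resize(im[140:320,300:360],None,fx=6,fy=3.3,interpolation=cv2.INTER_CUBIC)
cv2.imwrite("pics/z.png",np.hstack([a,b]))
```

```text
(no output)
```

View pics/z.png

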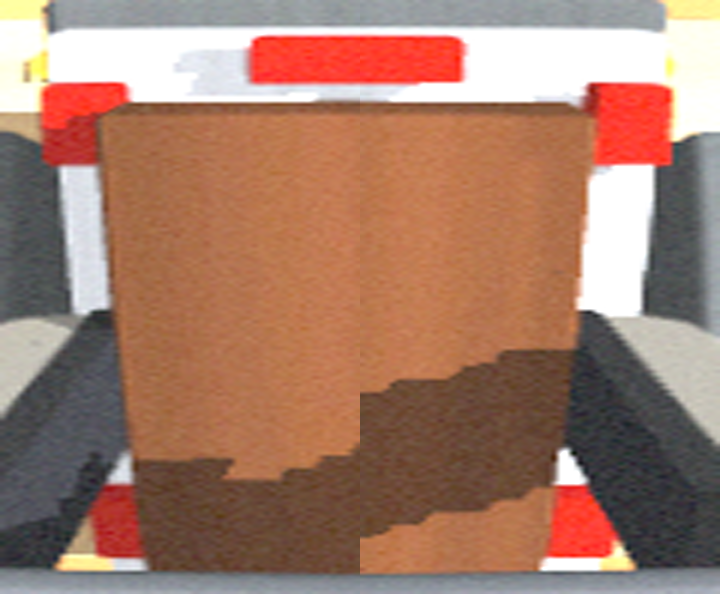

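Run:
```python
from h import *
import pickle
s,c=pickle.load(open("wh.pkl","rb")); j=np.load("jig3.npy"); R=jigR(j[3],j[4]); M=tool(s)
print("tool in jig frame", (R.T@(M[:3,3]-j[:3])).round(5)); print((R.T@M[:3,:3]).round(4))
I4=np.eye(4)
def pan(p,X): # p: depth of underside, y, z, pitch (about tool z), yaw about tool x
    Rr=Rot.from_euler('zx',[p[3],p[4]]).as_matrix()
    return np.c_[-X[:,2],X[:,0],-X[:,1]]@Rr.T+[p[0],p[1],p[2]]
def edge(p,side,row):  # col of top-face long edge at image row
    t=np.linspace(-.045,.045,40); q=wproj(c,I4,pan(p,np.c_[t,np.full(40,side*.03),np.full(40,.014)])); o=np.argsort(q[:,1]); return np.interp(row,q[o,1],q[o,0])
z=lambda x,y,x0:((x+.5)/6-.5+x0,(y+.5)/3.3-.5+140)
TL=z(102,113,205); TR=z(592-360,113,300); BL=z(148,565,205); BR=z(540-360,565,300); print(TL,TR,BL,BR)
p0=np.array([.1926,0,0,0,0])
def res(p):
    C=wproj(c,I4,pan(p,np.array([[.045,.03,.014],[.045,-.03,.014]])))
    return np.r_[C[0]-TL,C[1]-TR,edge(p,1,BL[1])-BL[0],edge(p,-1,BR[1])-BR[0]]
print(res(p0).round(2)); o=least_squares(res,p0,x_scale=[.01,.01,.01,.1,.1]); print(o.x.round(4),o.fun.round(2))
m=redmask(c["color"])
```

```text
tool in jig frame [0.00035 0.00034 0.20588]
[[ 3.e-04  1.e+00  5.e-04]
 [ 3.e-04  5.e-04 -1.e+00]
 [-1.e+00  3.e-04 -3.e-04]]
(221.58333333333334, 173.8939393939394) (338.25, 173.8939393939394) (229.25, 310.8636363636364) (329.5833333333333, 310.8636363636364)
[-0.32  1.19  2.79  1.16  0.6   2.57]
[ 0.1964 -0.0004 -0.0008 -0.0155  0.0031] [-0.06 -0.15 -0.06  0.15  0.07  0.07]
```

Run:
```python
import warnings; warnings.simplefilter("ignore")
from plant import *
from h import *
import pickle
j=np.load("jig3.npy"); R=jigR(j[3],j[4]); Rt=toolR(-R[:,2],-R[:,1])
off=lambda h:list(j[:3]+R@np.array([0.0,-.001,.1926+h]))
servo_line(off(.010),rpy(Rt),rate=.05); dwell(.1)
f0=read_state()["wrist_force"]
hit=servo_line(off(-.001),rpy(Rt),rate=.02,guard=2.5); s=read_state()
print(hit,s["clock"],(R.T@(s["ee_pos"]-j[:3])).round(4),R.T@(s["wrist_force"]-f0))
c=read_camera("wrist"); cv2.imwrite("pics/wd.png",cv2.resize(c["color"][120:330,180:380,::-1],None,fx=2.8,fy=2.8)); pickle.dump((s,c),open("wd.pkl","wb"))
```

```text
True 12.4833 [-1.000e-04 -1.000e-03  1.918e-01] [1.98929    0.00746476 4.37821957]
```

View pics/wd.png

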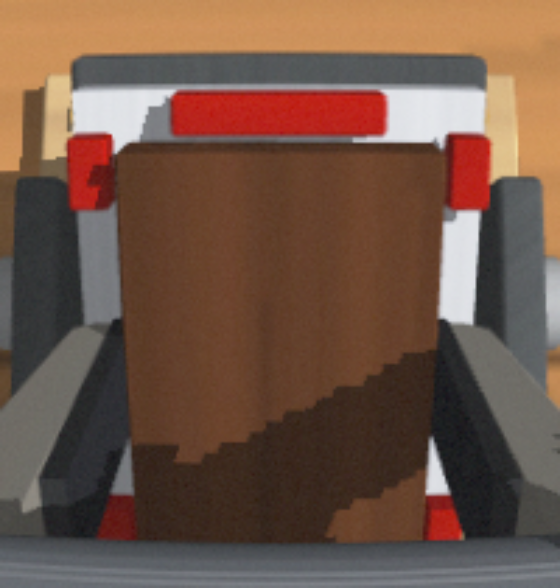

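Contact came at the expected depth, and the panel sits symmetrically between the side fences (edges at 118/442, fences at 112/447 in the crop). I'll release it, back off along the normal, and look.

Run:
```python
import warnings; warnings.simplefilter("ignore")
from plant import *
from h import *
import pickle
j=np.load("jig3.npy"); R=jigR(j[3],j[4]); Rt=toolR(-R[:,2],-R[:,1])
gripper_open()
servo_line(list(j[:3]+R@np.array([0,0,.27])),rpy(Rt),rate=.2); dwell(.1)
s=read_state(); c=read_camera("wrist"); print(s["clock"],s["wrist_force"])
cv2.imwrite("pics/wr.png",cv2.resize(c["color"][120:300,180:380,::-1],None,fx=3.3,fy=3.3)); pickle.dump((s,c),open("wr.pkl","wb"))
```

```text
13.8083 [ 0.08260427  0.38396471 -0.04374087]
```

View pics/wr.png

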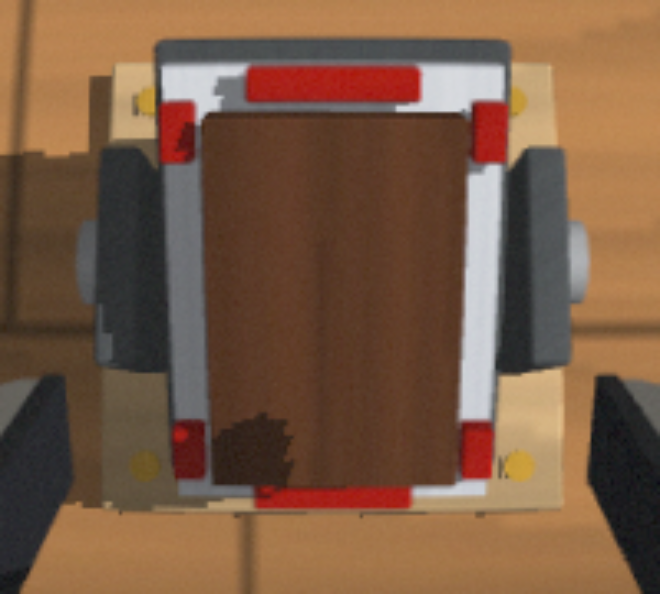

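Run:
```python
import warnings; warnings.simplefilter("ignore")
from plant import *
from h import *
import pickle
y=-.155
Rp=toolR(np.array([0,0,-1.]),-np.array([-np.sin(y),np.cos(y),0]))
goto([.522,-.290,.27],rpy(Rp)); dwell(.1)
s=read_state(); c=read_camera("wrist"); print(s["clock"],s["ee_pos"],np.abs(s["dq"]).max())
cv2.imwrite("pics/wc.png",c["color"][:,:,::-1]); pickle.dump((s,c),open("wc.pkl","wb"))
T=read_camera("top"); cv2.imwrite("pics/tc.png",cv2.resize(T["color"][190:290,250:350,::-1],None,fx=5,fy=5))
```

```text
15.1833 [ 0.52224179 -0.28868542  0.27051639] 0.004132929913935355
```

View pics/wc.png

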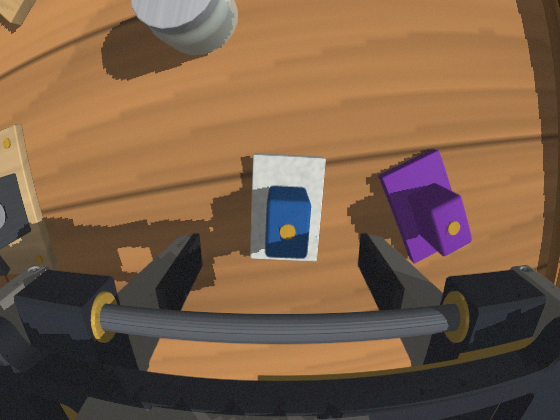

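View pics/tc.png

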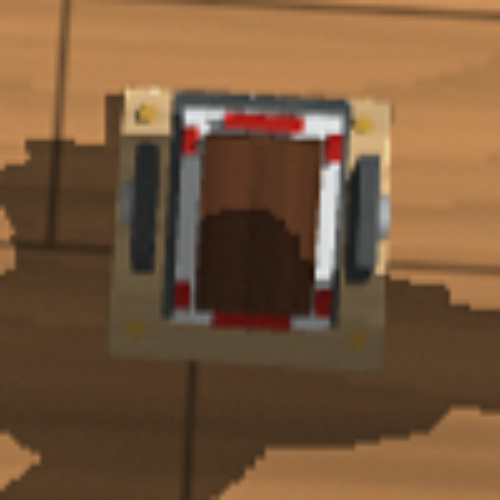

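Run:
```python
from h import *
import pickle
s,c=pickle.load(open("wc.pkl","rb"))
f=cv2.GaussianBlur(c["color"].astype(np.float32),(0,0),.6); g=(f[...,2]+3)/(f[...,0]+3)
roi=(225,130,345,285)
m=(g>.66).astype(np.uint8); mm=np.zeros_like(m); mm[130:285,225:345]=m[130:285,225:345]
n,l,st,_=cv2.connectedComponentsWithStats(mm); k=1+st[1:,4].argmax(); print(st[k])
mm=cv2.morphologyEx((l==k).astype(np.uint8),cv2.MORPH_CLOSE,np.ones((9,9)))
bl=((f[...,2]>f[...,0]*1.6)).astype(np.uint8); bm=np.zeros_like(bl); bm[130:285,225:345]=bl[130:285,225:345]
bm=cv2.morphologyEx(bm,cv2.MORPH_CLOSE,np.ones((19,19)))
S=box(-42,42,-27,27,0,12); G=box(-20,20,-14,14,12,57)
W=lambda p,X:wproj(c,tool(s),X@Rot.from_euler('z',p[2]).as_matrix().T+[p[0],p[1],0])
fn=lambda p:[W(p,S),W(p,G)]; fg=lambda p:[W(p,G)]
for nm,L in (("both",[(fn,mm.astype(float),roi),(fg,bm.astype(float),roi)]),("sole",[(fn,mm.astype(float),roi)]),("grip",[(fg,bm.astype(float),roi)])):
    q=np.array([.523,-.29,-.155])
    for st_ in (2,.7,.3): q,co=fit(q,L,np.array([.001,.001,.01])*st_,sig=max(.7,2*st_))
    print(nm,q,co)
    if nm=="both": np.save("caul.npy",q)
q=np.load("caul.npy")
im=cv2.resize(c["color"][130:285,225:345,::-1],None,fx=3.8,fy=3.8)
for P in fn(q): cv2.polylines(im,[np.int32((cv2.convexHull(P.astype(np.float32))[:,0]-[225,130]+.5)*3.8-.5)],True,(0,255,0),1)
cv2.imwrite("pics/cf.png",im)
# panel on bed
s,c=pickle.load(open("wr.pkl","rb")); j=np.load("jig3.npy"); R=jigR(j[3],j[4])
f=cv2.GaussianBlur(c["color"].astype(np.float32),(0,0),.6)
g=f[...,1]/f[...,0]; m=((g<.72)&(g>.45)&(f[...,0]<140)).astype(np.uint8); roi=(215,140,345,275)
mm=np.zeros_like(m); mm[145:275,230:330]=m[145:275,230:330]
n,l,st,_=cv2.connectedComponentsWithStats(mm); k=1+st[1:,4].argmax(); print(st[k])
mm=cv2.morphologyEx((l==k).astype(np.uint8),cv2.MORPH_CLOSE,np.ones((9,9)))
B=box(-45,45,-30,30,0,14)
pf=lambda p:[wproj(c,tool(s),(B@Rot.from_euler('z',p[2]).as_matrix().T+[p[0],p[1],0])@R.T+j[:3])]
q=np.array([0,0,0.])
for st_ in (2,.7,.3): q,co=fit(q,[(pf,mm.astype(float),roi)],np.array([.001,.001,.01])*st_,sig=max(.7,2*st_))
print("panel in pocket",q,co)
im=cv2.resize(c["color"][130:285,205:355,::-1],None,fx=3.8,fy=3.8)
for P in pf(q)+[wproj(c,tool(s),b@R.T+j[:3]) for b in FENCES]: cv2.polylines(im,[np.int32((cv2.convexHull(P.astype(np.float32))[:,0]-[205,130]+.5)*3.8-.5)],True,(0,255,0),1)
cv2.imwrite("pics/pp.png",im)
```

```text
[ 250  153   76  109 7293]
both [ 0.52421274 -0.29305798 -0.20447092] 177.21431558668823
sole [ 0.52418169 -0.29307453 -0.2037288 ] 73.38794624577902
grip [ 0.52458926 -0.29307546 -0.20402603] 103.65060437988
[ 241  154   86  118 8606]
panel in pocket [-0.00097772 -0.00039417  0.00278782] 73.6092755465005
```

View pics/cf.png

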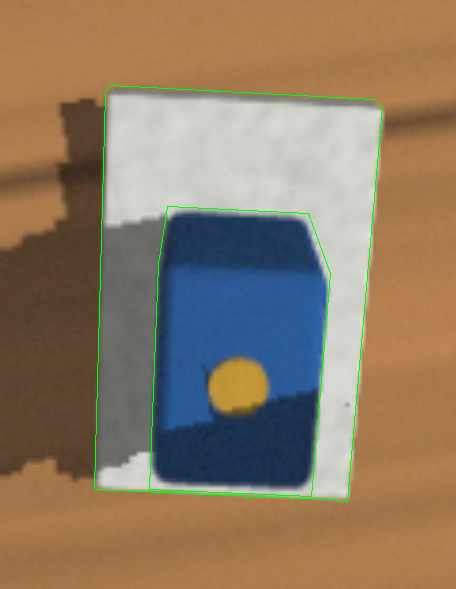

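View pics/pp.png

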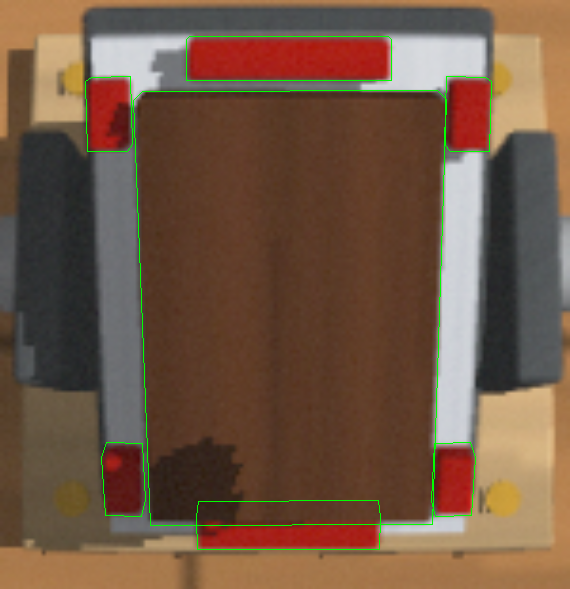

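Run:
```python
import warnings; warnings.simplefilter("ignore")
from plant import *
from h import *
import pickle
q=np.load("caul.npy"); yd=np.array([-np.sin(q[2]),np.cos(q[2]),0])
Rp=toolR(np.array([0,0,-1.]),-yd)
servo_line([q[0],q[1],.245],rpy(Rp),rate=.1)
print(servo_line([q[0],q[1],.2055],rpy(Rp),rate=.06,guard=6)); dwell(.1)
s=read_state(); print(s["ee_pos"]-[q[0],q[1],.2055],s["wrist_force"])
grab(); dwell(.15); s=read_state(); print(s["clock"],s["ee_pos"],s["gripper_width"],s["wrist_force"])
pickle.dump(s,open("cgrasp.pkl","wb"))
d=Rot.from_euler('z',-q[2]).apply(s["ee_pos"]-[q[0],q[1],0]); print("tcp in caul",d); np.save("cd.npy",d)
servo_line([q[0],q[1],.30],rate=.2); dwell(.2); s=read_state(); print(s["clock"],s["wrist_force"],s["gripper_width"])
```

```text
False
[ 1.96313918e-04 -9.46704614e-05  3.65134229e-04] [-0.15836452 -0.10582866  0.30159466]
17.725 [ 0.52421769 -0.29311112  0.20550136] 0.027814718999702247 [ 0.40815958 -0.47868332  0.32100215]
tcp in caul [ 1.56406185e-05 -5.10227967e-05  2.05501364e-01]
18.55 [-0.53858806 -0.5026504  -2.84341522] 0.02776535835034663
```

Run:
```python
import warnings; warnings.simplefilter("ignore")
from plant import *
from h import *
import pickle
j=np.load("jig3.npy"); R=jigR(j[3],j[4]); d=np.load("cd.npy")
Rj=R@Rot.from_euler('z',.002).as_matrix(); Rt=toolR(-R[:,2],-Rj[:,1])
P=lambda h:list(j[:3]+R@np.array([-.001+d[0],-.0008,.014+d[2]+h]))
goto(P(.05),rpy(Rt)); servo_line(P(.012),rpy(Rt),rate=.1); dwell(.25)
s=read_state(); c=read_camera("wrist"); print(s["clock"],(R.T@(s["ee_pos"]-P(.012))).round(4),s["wrist_force"],R.T@s["wrist_force"])
pickle.dump((s,c),open("wq.pkl","wb"))
im=cv2.resize(c["color"][110:330,180:380,::-1],None,fx=2.7,fy=2.7)
M=tool(s)
def dr(P,col): cv2.polylines(im,[np.int32((cv2.convexHull(P.astype(np.float32))[:,0]-[180,110]+.5)*2.7-.5)],True,col,1)
for b in FENCES: dr(wproj(c,M,b@R.T+j[:3]),(0,255,0))
dr(wproj(c,M,(box(-45,45,-30,30,0,14)@Rot.from_euler('z',.003).as_matrix().T+[-.001,-.0004,0])@R.T+j[:3]),(255,255,0))
for b in (box(-42,42,-27,27,0,12),box(-20,20,-14,14,12,57)):
    Pt=np.c_[d[2]-b[:,2],b[:,0]-d[0],-b[:,1]]; dr(wproj(c,M,Pt@M[:3,:3].T+M[:3,3]),(255,0,255))
cv2.imwrite("pics/wq.png",im)
S=read_camera("side"); cv2.imwrite("pics/wq_s.png",cv2.resize(S["color"][150:290,210:350,::-1],None,fx=4,fy=4))
```

```text
20.5417 [ 0.0003 -0.      0.0005] [ 0.33191914 -0.50581427 -2.24112494] [-0.54999651 -0.50577002 -2.19780798]
```

View pics/wq.png

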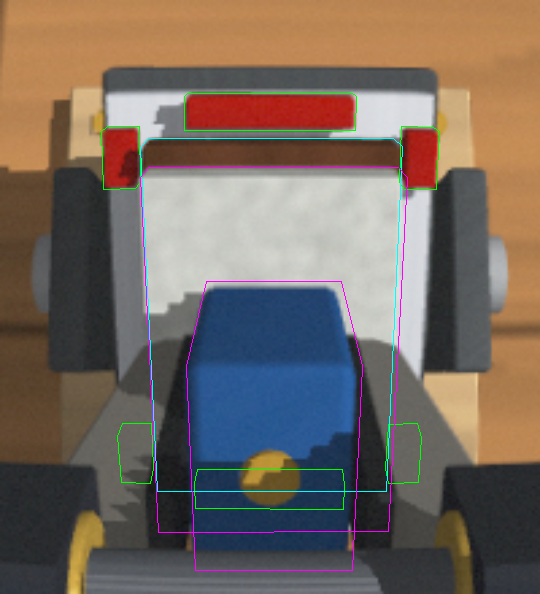

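View pics/wq_s.png

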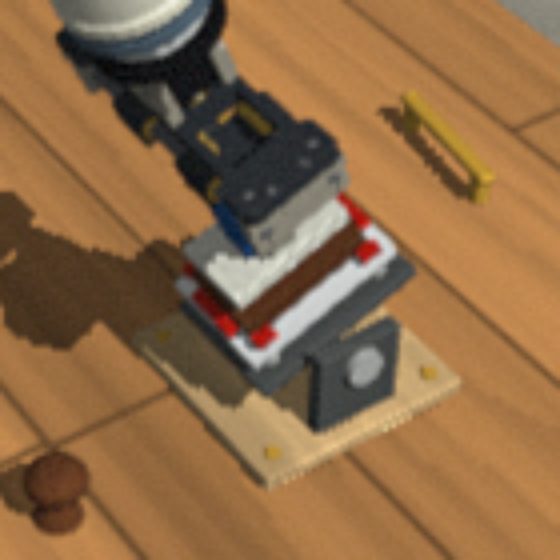

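The block is aligned over the panel: sole edges at 143/400 in the crop, panel edges at 141/402, top edges parallel. I'll descend with a force guard, then press in steps while logging force.

Run:
```python
import warnings; warnings.simplefilter("ignore")
from plant import *
from h import *
j=np.load("jig3.npy"); R=jigR(j[3],j[4]); d=np.load("cd.npy")
Rj=R@Rot.from_euler('z',.002).as_matrix(); Rt=toolR(-R[:,2],-Rj[:,1])
P=lambda h:list(j[:3]+R@np.array([-.001+d[0],-.0009,.014+d[2]+h]))
def meas():
    W=[];X=[];M=[]
    for i in range(6):
        dwell(.03); s=read_state(); W.append(R.T@s["wrist_force"]);X.append(R.T@(s["ee_pos"]-P(0)));M.append(R.T@s["moment"])
    return s["clock"],np.mean(X,0).round(5),np.mean(W,0).round(2),np.mean(M,0).round(3)
print(meas())
print(servo_line(P(.003),rpy(Rt),rate=.04,guard=2.5),meas())
h=.003
while h>-.0021:
    h-=.001
    servo_line(P(h),rpy(Rt),rate=.01); print(round(h,4),*meas())
```

```text
(20.8417, array([9.000e-05, 1.400e-04, 1.225e-02]), array([-1.03, -0.08, -2.4 ]), array([0.018, 0.507, 0.008]))
False (21.4167, array([-5.00e-05, -1.00e-05,  2.88e-03]), array([-0.82,  0.09, -2.17]), array([0.011, 0.518, 0.01 ]))
0.002 21.8667 [1.00e-05 0.00e+00 2.03e-03] [-0.91 -0.26 -1.9 ] [0.013 0.503 0.011]
0.001 22.3167 [-1.0e-05 -0.0e+00  9.8e-04] [-0.89  0.28 -2.13] [0.017 0.499 0.006]
0.0 22.7667 [ 3.e-05 -0.e+00 -1.e-05] [-0.9   0.36 -1.92] [0.01  0.497 0.008]
-0.001 23.2167 [ 1.0e-05 -0.0e+00 -9.3e-04] [-1.09  0.12  1.88] [0.001 0.728 0.001]
-0.002 23.6667 [ 2.00e-05 -0.00e+00 -1.98e-03] [-1.01  0.26  3.67] [0.011 0.791 0.   ]
-0.003 24.1167 [ 3.00e-05  0.00e+00 -2.99e-03] [-1.04 -0.13  4.93] [-0.015  0.814 -0.004]
```

```bash
cat > press.py <<'E'
import warnings; warnings.simplefilter("ignore")
from plant import *
from h import *
j=np.load("jig3.npy"); R=jigR(j[3],j[4]); d=np.load("cd.npy")
def pose(h,dt=0):
    Rn=R@Rot.from_euler('y',-dt).as_matrix()   # dt>0: steeper
    Rj=Rn@Rot.from_euler('z',.002).as_matrix(); Rt=toolR(-Rn[:,2],-Rj[:,1])
    C=j[:3]+R@np.array([-.001,-.0009,.014+h])
    return list(C+Rn@np.array([d[0],0,d[2]])),rpy(Rt)
def meas(n=6):
    W=[];M=[]
    for i in range(n):
        dwell(.03); s=read_state(); W.append(R.T@s["wrist_force"]);M.append(R.T@s["moment"])
    return round(s["clock"],2),np.mean(W,0).round(2),np.mean(M,0).round(3),(R.T@(s["ee_pos"]-j[:3])).round(4)
E
python3 - <<'E'
from press import *
servo_line(*pose(-.0045),rate=.01); print(*meas())
for dt in (-.01,-.02,-.03):
    servo_line(*pose(-.0045,dt),rate=.01); print(dt,*meas())
c=read_camera("wrist"); cv2.imwrite("pics/wpr.png",cv2.resize(c["color"][110:330,180:380,::-1],None,fx=2.7,fy=2.7))
S=read_camera("side"); cv2.imwrite("pics/wpr_s.png",cv2.resize(S["color"][150:290,210:350,::-1],None,fx=4,fy=4))
E
```

```text
24.62 [-1.52  0.12  6.7 ] [-0.002  0.928 -0.005] [-0.001  -0.0009  0.215 ]
-0.01 25.18 [-2.61 -0.05  6.85] [ 0.001  0.502 -0.014] [ 0.001  -0.0009  0.215 ]
-0.02 25.73 [-2.87 -0.08  7.01] [-0.002  0.499  0.016] [ 0.0031 -0.0009  0.215 ]
-0.03 26.29 [-3.   -0.06  7.4 ] [-0.006  0.503 -0.007] [ 0.0051 -0.0009  0.2149]
```

View pics/wpr.png

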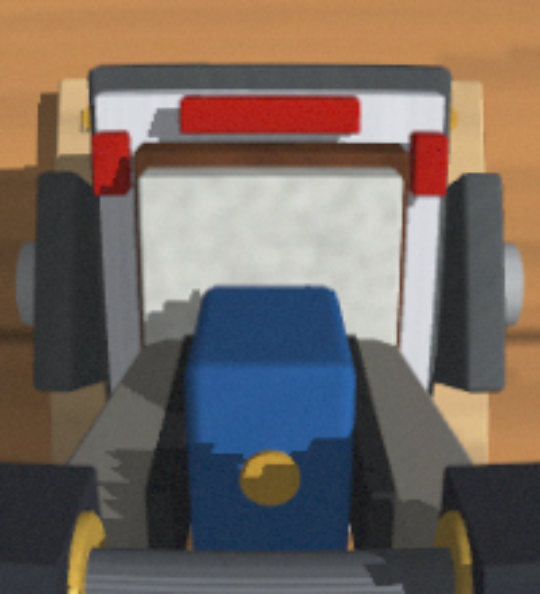

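View pics/wpr_s.png

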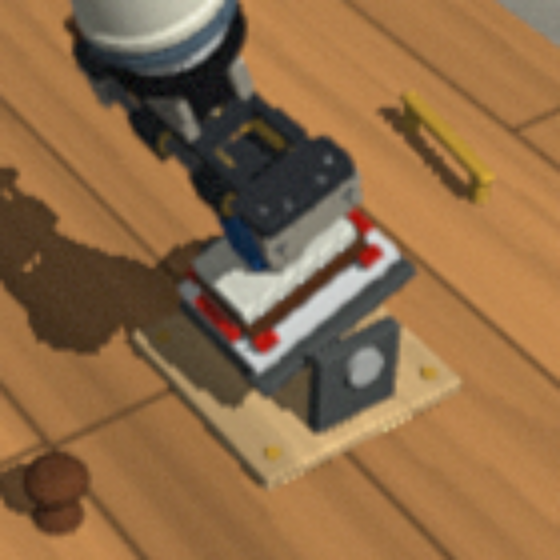

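Centre-of-pressure estimates: about −37 mm (downhill edge) at the fitted tilt and about +38 mm at −0.01 rad. So the true slope lies between them, near −0.005 rad. I'll lift a little, set that tilt and press again.

Run:
```python
from press import *
servo_line(*pose(.002,-.005),rate=.03); b=meas(8); print(*b)
def cop(m):
    dF=m[1]-b[1]; dM=m[2]-b[2]; N=dF[2]
    return round(N,2),"x",round((-.2055*dF[0]-dM[1])/N*1000,1),"y",round((dM[0]-.2055*dF[1])/N*1000,1)
for h in (-.0015,-.003,-.0045):
    servo_line(*pose(h,-.005),rate=.012); m=meas(8); print(h,*m,cop(m))
np.save("base.npy",np.array([b[1],b[2]]))
```

```text
27.08 [-1.1  -0.05 -2.29] [ 0.004  0.5   -0.013] [ 1.000e-04 -9.000e-04  2.214e-01]
-0.0015 27.79 [-0.93 -0.13  2.79] [-0.005  0.531 -0.   ] [ 1.000e-04 -9.000e-04  2.181e-01] (np.float64(5.08), 'x', np.float64(-13.0), 'y', np.float64(1.5))
-0.003 28.33 [-0.23 -0.29  4.61] [-0.016  0.462 -0.013] [ 2.000e-04 -9.000e-04  2.165e-01] (np.float64(6.9), 'x', np.float64(-20.4), 'y', np.float64(4.2))
-0.0045 28.88 [-0.04 -0.17  6.45] [-0.019  0.477  0.001] [ 1.00e-04 -9.00e-04  2.15e-01] (np.float64(8.74), 'x', np.float64(-22.3), 'y', np.float64(0.2))
```

Run:
```python
from press import *
b=np.load("base.npy")
def cop(m):
    dF=m[1]-b[0]; dM=m[2]-b[1]; N=dF[2]
    return round(N,2),"x",round((-.2055*dF[0]-dM[1])/N*1000,1),"y",round((dM[0]-.2055*dF[1])/N*1000,1)
for h,dt in ((-.0052,-.0065),(-.006,-.0065)):
    servo_line(*pose(h,dt),rate=.012); m=meas(8); print(h,*m,cop(m))
s=read_state(); c=read_camera("wrist"); S=read_camera("side"); T=read_camera("top"); print(s["gripper_width"])
R2=R@Rot.from_euler('y',.0055).as_matrix()
print((R2.T@(s["ee_pos"]-j[:3])).round(4))
im=cv2.resize(c["color"][110:330,180:380,::-1],None,fx=2.7,fy=2.7)
M=tool(s)
def dr(im,pr,P,col,o,k): cv2.polylines(im,[np.int32((cv2.convexHull(pr(P).astype(np.float32))[:,0]-o+.5)*k-.5)],True,col,1)
w=lambda P:wproj(c,M,P)
jd=j[:3]-.006*R2[:,2]
im2=im.copy()
for bx in FENCES: dr(im2,w,bx@R2.T+jd,(0,255,0),[180,110],2.7); dr(im2,w,bx@R2.T+j[:3],(255,255,0),[180,110],2.7)
cv2.imwrite("pics/f1.png",np.hstack([im[:,100:500],im2[:,100:500]])[:600,:800])
k=4.3
sd=cv2.resize(S["color"][170:260,230:320,::-1],None,fx=k,fy=k,interpolation=cv2.INTER_CUBIC); sd2=sd.copy()
for bx in FENCES: dr(sd2,lambda P:px(S,P),bx@R2.T+jd,(0,255,0),[230,170],k); dr(sd2,lambda P:px(S,P),bx@R2.T+j[:3],(255,255,0),[230,170],k)
cv2.imwrite("pics/f2.png",np.hstack([sd,sd2]))
```

```text
-0.0052 29.39 [-0.75 -0.22  6.97] [-0.014  0.336 -0.001] [ 0.0004 -0.0009  0.2143] (np.float64(9.26), 'x', np.float64(9.9), 'y', np.float64(1.8))
-0.006 29.91 [-0.64 -0.09  8.26] [-0.002  0.382  0.003] [ 0.0004 -0.0009  0.2136] (np.float64(10.55), 'x', np.float64(2.2), 'y', np.float64(0.2))
0.028115458203213293
[-0.0007 -0.0009  0.2136]
```

View pics/f1.png

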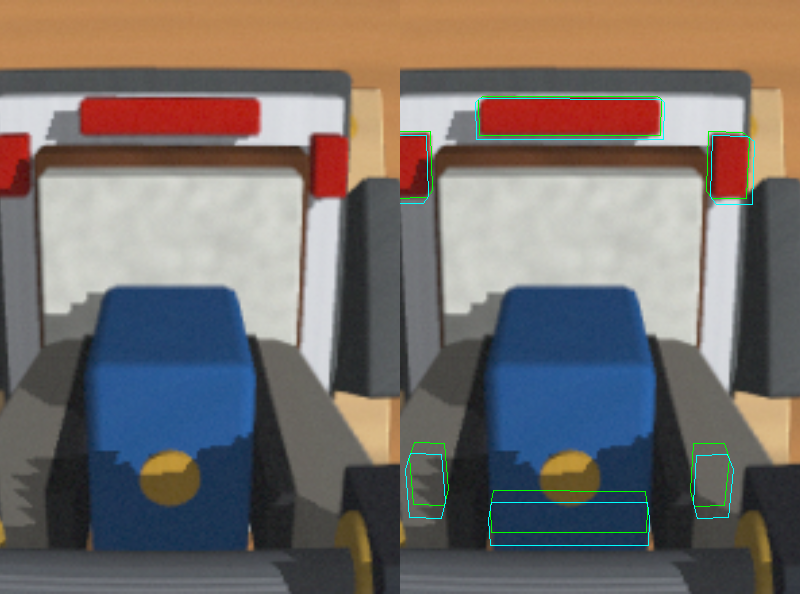

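View pics/f2.png

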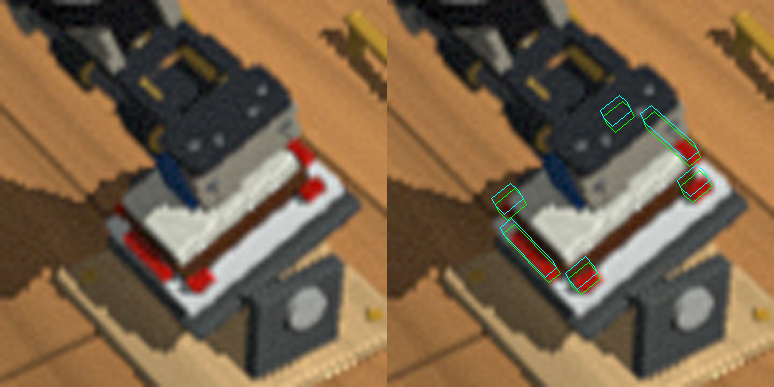

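Run:
```python
from press import *
m=meas(3); print(*m); job_done(); print(read_state()["clock"])
```

```text
30.16 [-1.53 -0.11  8.14] [-0.004  0.39  -0.019] [ 0.0005 -0.0009  0.2136]
the job is handed in; nothing more can be done
the job is handed in; nothing more can be done
```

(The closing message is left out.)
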